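# Pull the refill bung from the sweet dispenser

## Task

Open the sweet dispenser for refilling: take the T-handled puller from its stand, drop its lugged tip through the slot in the square bung sunk in the dispenser's top, and screw it clockwise (seen from above) to the stop, about three quarters of a right angle or a little more. Pull the bung straight up out of its port without tipping it or touching it with the fingers, and set it down flat inside the tray with the puller still locked in it, letting go only once it stands there. Leave the lidded jars and the stack of paper bags where they are.

Things in the scene. Friction and masses are not known exactly. Their poses are not given: they have to be found in the camera images.
- dispenser: Fixed sweet dispenser: 140 x 140 mm foot, 130 x 130 mm white top block, 110 mm tall, its clear lower half full of sweets. In the middle of its top is a square port, 63 mm wide and 46 mm deep, that holds the bung. Origin: centre of the underside; z up.
- bung: Loose square steel bung, 60 x 60 x 46 mm, 0.2 to 0.35 kg, sunk in the port with 1.5 mm play each side, its top flush with the dispenser's, out of the fingers' reach; the port keeps it from turning. Slot in its top: see bung_top. Cavity under the 10 mm cap: 44 x 44 mm, 14 mm high. Origin: centre of the underside; z up, x along the slot.
- bung_top (a point): Centre of the bung's top face, 46 mm above its origin, in the mouth of a quarter-turn tapped hole: a slot 42 mm long (bung x) by 14 mm wide (y). Ribs in the cavity below let a lug bar that came in through the slot turn only clockwise from above, about 77 degrees to a hard stop; beyond 25 degrees it catches under the cap.
- puller: Loose T-handled steel puller, 115 mm tall, 0.12 to 0.2 kg, upright in its stand at the start. Origin: centre of the underside of its round collar (36 mm diameter, 8 mm thick), which rests on the stand and later on the bung's top. Rod 10 mm in diameter, lug bar below the collar, handle bar on top, both long along the puller's x. z up.
- puller_handle (a point): Centre of the black handle bar, 85 mm above the collar's underside: 90 mm long along the puller's x, 16 mm wide (y), 18 mm high.
- puller_lug (a point): Centre of the lug bar, 17 mm below the collar's underside: 36 mm long along the puller's x, 9 mm wide, 8 mm high. With the collar on the bung's top it is 3 mm clear of both the cap and the cavity's floor.
- stand: Fixed wooden stand, 80 x 80 x 35 mm, with a slot 44 mm (along its x) by 15 mm (along y), open at the top, through which the puller's lug bar hangs; the puller lifts straight up out of it. Origin: centre of the underside.
- tray: Fixed square aluminium tray, 170 x 170 mm outside, 160 x 160 mm inside, rim 12 mm high, floor 5 mm thick, empty at the start. Origin: centre of the underside; x and y along its sides. It and the stand are on opposite sides of the dispenser, either way round.
- tall_jar: Bystander: lidded glass jar, 110 mm wide, 180 mm tall. Origin: centre of the underside.
- footed_bowl: Bystander: lidded glass bowl on a foot, 124 mm wide, 170 mm tall. Origin: centre of the underside.
- small_jar: Bystander: small lidded glass jar, 86 mm wide, 110 mm tall. Origin: centre of the underside.
- bags: Bystander: stack of paper bags, 120 x 100 x 24 mm. Origin: centre of the underside.
There are look-alikes about, which are no part of the job. What is shaped like the dispenser but green is not meant.

How it is judged:
On the way, in this order (a step that is already met when the one before it is completed fails the run):
1. the puller's lugs are in the bung, under its cap, and turned at least 52 degrees from the slot (horizontal distance between puller_lug and bung below 0.008 m and z of puller_lug in the frame of bung between 0.02 and 0.034 m and angle between the x axis of puller and the x axis of bung, either way round above 0.9 rad and z of bung in the frame of dispenser below 0.075 m), for 0.1 s.
2. the bung has been pulled up clear of the port, upright, by the puller (z of bung in the frame of dispenser above 0.112 m and angle between bung's own z axis and vertical below 0.2 rad and contact force between the fingers and puller above 1 N and horizontal distance between puller_lug and bung below 0.008 m and angle between the x axis of puller and the x axis of bung, either way round above 0.9 rad), for 0.1 s.
3. the bung stands flat in the tray while the puller is still held (x of bung in the frame of tray between -0.055 and 0.055 m and y of bung in the frame of tray between -0.055 and 0.055 m and z of bung in the frame of tray below 0.01 m and angle between bung's own z axis and vertical below 0.08 rad and contact force between the fingers and puller above 1 N), for 0.1 s.
At the end, for the whole second after the job is handed in: The bung stands flat (within 5 degrees) on the tray's floor inside its rim (its centre within 55 mm of the tray's centre along either side), with the puller still in it, upright within 9 degrees, its lugs under the cap and at least 52 degrees from the slot's direction; all released and at rest (x of bung in the frame of tray between -0.055 and 0.055 m and y of bung in the frame of tray between -0.055 and 0.055 m and z of bung in the frame of tray below 0.01 m and angle between bung's own z axis and vertical below 0.08 rad and horizontal distance between puller_lug and bung below 0.008 m and z of puller_lug in the frame of bung between 0.02 and 0.034 m and angle between the x axis of puller and the x axis of bung, either way round above 0.9 rad and angle between puller's own z axis and vertical below 0.15 rad and linear speed of each of bung, puller below 0.02 m/s); the robot touches nothing.
It fails at once if the fingers touch the bung (contact force between the fingers and bung above 1 N).
It fails at once if the bung is tipped more than 17 degrees (angle between bung's own z axis and vertical above 0.3 rad).
It fails at once if a lidded jar or the stack of bags is moved more than 30 mm (distance of any of tall_jar, footed_bowl, small_jar, bags from where it was at the start of the episode above 0.03 m).
It also fails if it takes over 58 s, if anything falls off the work surface, if the arm or the gripper's body presses on something with over 40 N, if the wrist force passes 120 N, or if a joint passes its speed limit or range.

## Robot

A 6-joint arm with a two-finger parallel gripper is mounted at the origin on the work surface. World frame = base frame: x ahead of the robot, y to its left, z up, the work surface at z = 0. Lengths are in m, angles in rad, forces in N, time in s.
With the tool pointing down it reaches from about 0.325 to 0.75 m from the base axis. Payload 7.6 kg.
Tool frame: the origin (TCP) lies at the very end of the fingers, on their centre line; the grasp point (between the pads) lies 19 mm behind it; z points along the fingers, y is the direction in which the jaws open and shut (so a half turn about z gives the same grasp; the last joint's range is limited). The gripper opens to 85 mm and grips with 20 to 120 N. Pads are 22 mm wide; open, the fingers measure 114 mm over their backs; the gripper's body (76 mm by 85 mm) begins 54 mm behind the grasp point. The pads swing forward as they close: fully open they stand 13 mm farther back than shut.
Start: joints at [-1.387, 0.052, 1.401, -0, 1.689, -0.07], TCP at [0.132, -0.508, 0.231] pointing down, gripper open.
Joint ranges: [-2.9, 2.9], [-0.91, 2.17], [0.12, 2.37], [-1.06, 4.2], [0.26, 2.73], [-2.93, 2.93]. Speed limits (rad/s): [2.57, 2.57, 3.01, 3.14, 3.14, 3.14].

## Interface

Orientations are given as a rotation vector (axis times angle).
In Python, from plant import bot gives the robot as it stands.
- The arm moves only by the tool apply_moves, never from a script. Its argument "deltas" is a list of rows, each a list of 3 entries, a list of its own where there are three numbers: the closure, from -1 (fully open) to 1 (shut), so that 0 is half open, then the shift along the tool's x, y, z in units of 40 mm (1.0 is 40 mm), then the turn about the tool's z in units of 8 degrees (1.0 is 8 degrees). In form: [[hand, [tx, ty, tz], roll], ...]. A call has 1 to 12 rows; each row shifts and turns the commanded pose from where the row before left it, along the tool's axes as they then stand; what a row does not reach is not made up. A row lasts 1/10 s, in which the tool goes at most 50 mm and 8.59 degrees, less where a joint would pass 70% of its speed; a pose out of reach is approached as far as the arm can. A call is refused whole if a number of a shift passes 1 or a number of a turn 1, either way. A call with a gripper value outside its range is refused whole. The fingers move at their own pace and stop on an object; "force" is the grip in N (left out, the last holds). Time passes only in rows, so rows that do not move let the fingers close. It gives the time, the measured TCP pose, the force and the opening at its end, in the units of the state.
- bot.sense(): the state, without advancing time (a new reading comes with each control period).
- bot.get_image(name): name is "scene" or "side" or "wrist"; returns a dict with "color" (420x560x3 uint8, red, green, blue), "vertical_fov" (degrees; the focal length in pixels is half the picture's height over the tangent of half this angle, whatever the lens; pixels are square), "cx", "cy" (the principal point, pixels), "R" (3x3) and "t" (3): a world point X has camera coordinates R X + t; the wrist camera has in their place "tool_from_camera" (4x4, takes a point from camera to tool coordinates, whose origin is the TCP and whose axes are the flange's). Camera axes: x right, y down, z forward; pixel columns grow to the right and rows downward; lengths in m; the calibration is good to about 2 mm. A picture is of the moment at which its call begins: read the wrist's pose just before it. There is no depth.
- bot.finish_job(): hands the job in, once; it reports no verdict.
The state is a dict: "t": time; "q": joint angles; "joint_vel": joint speeds; "effort": joint torques, N m; "ee_pos": TCP position; "ee_rot": TCP orientation; "contact_force": force on the tool from outside, world axes, zero at the start; "moment": the same for the moment, N m; "width": finger opening in m.
Only numpy, scipy, OpenCV 4.12 (cv2) and the standard library are available. Lean on these libraries where they do the work, as an engineer would, in place of code of your own. Each camera call takes 0.05 s, during which the arm holds its last target.

## Working session

There is one attempt and no reset: what is moved stays moved. The work goes in short steps, Python scripts to look and compute and a tool call to move; the robot and the scene stay as the last step left them, time stands still between calls to the robot, and variables do not carry over. Pictures are saved under pics/ and viewed, and the job is handed in when it is done.

Besides the shell and the picture viewer there is one more tool, called after "Call:" by a JSON object that holds its "api" and its "payload". apply_moves: Moves the arm, as the interface text tells. Its arguments: {"type":"object","properties":{"deltas":{"type":"array","items":{"type":"array"}},"force":{"type":"number"}},"required":["deltas"]}

```bash
mkdir -p pics; ls; cat > h.py <<'E'
import numpy as np,cv2
from plant import bot
from scipy.spatial.transform import Rotation as Ro
def grab(n,fn):
    s=bot.sense(); im=bot.get_image(n); cv2.imwrite('pics/'+fn+'.png',im['color'][:,:,::-1])
    np.save('pics/'+fn+'.npy',dict(im=im,s=s),allow_pickle=True); return im,s
def load(fn):
    d=np.load('pics/'+fn+'.npy',allow_pickle=True).item(); return d['im'],d['s']
def cam(im,s):
    # returns R (cam->world), origin
    if 'R' in im and im['R'] is not None:
        R=np.array(im['R']); return R.T, -R.T@np.array(im['t'])
    T=np.array(im['tool_from_camera']); Rt=Ro.from_rotvec(s['ee_rot']).as_matrix()
    return Rt@T[:3,:3], Rt@T[:3,3]+np.array(s['ee_pos'])
def f(im): return im['color'].shape[0]/2/np.tan(np.radians(im['vertical_fov'])/2)
def ray(im,s,u,v):
    R,o=cam(im,s); d=R@np.array([(u-im['cx'])/f(im),(v-im['cy'])/f(im),1]); return o,d
def onz(im,s,u,v,z):
    o,d=ray(im,s,u,v); return o+d*(z-o[2])/d[2]
def proj(im,s,X):
    R,o=cam(im,s); c=R.T@(np.array(X)-o); return c[:2]/c[2]*f(im)+[im['cx'],im['cy']]
E
python3 - <<'E'
from h import *
for n in ['scene','side','wrist']:
    im,s=grab(n,n+'0'); print(n,im['vertical_fov'],im['cx'],im['cy'],cam(im,s)[1],[k for k in im])
print(s)
E
```

```text
pics
scene 44.5561318192492 280.9344900888956 205.08223239542113 [ 1.52214613 -0.45777814  0.8920934 ] ['color', 'vertical_fov', 'cx', 'cy', 'R', 't']
side 44.703337000870256 278.3500840009232 210.92744899187474 [0.2442728  1.22675391 0.85507339] ['color', 'vertical_fov', 'cx', 'cy', 'R', 't']
wrist 69.9343395323264 281.0633863391636 210.487012313052 [ 0.20507115 -0.4888906   0.37219642] ['color', 'vertical_fov', 'cx', 'cy', 'tool_from_camera']
{'t': 0.1, 'q': array([-1.38730728e+00,  5.27635507e-02,  1.40161182e+00,  4.58257149e-06,
        1.68861410e+00, -7.02917708e-02]), 'joint_vel': array([ 0.0010532 , -0.00170788, -0.0024857 ,  0.00084928, -0.00171752,
        0.00014455]), 'effort': array([ 2.07413708e-03, -3.82581174e+01, -3.60985529e+01, -1.95942488e-05,
        4.87714744e-03,  1.20995651e-06]), 'ee_pos': array([ 0.13178783, -0.50791215,  0.23056775]), 'ee_rot': array([-3.11495116e+00, -3.97393394e-01,  1.16928832e-04]), 'contact_force': array([0.03877372, 0.44577505, 0.25652722]), 'moment': array([0.05744524, 0.07299628, 0.02189483]), 'width': 0.08558253510736445}
```

View pics/scene0.png

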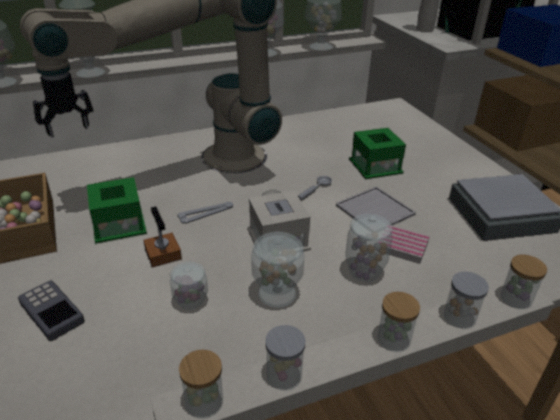

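View pics/side0.png

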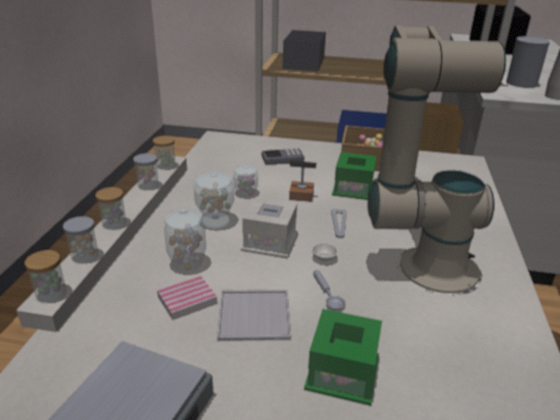

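View pics/wrist0.png

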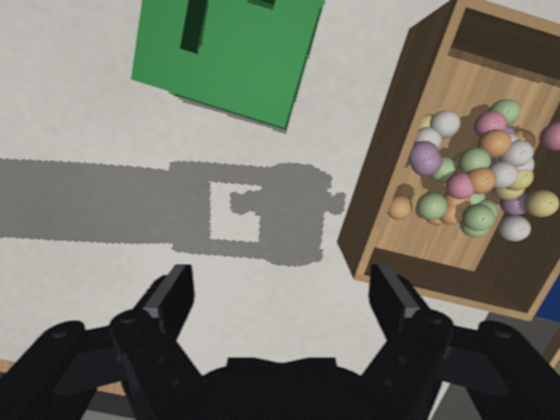

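Candidates: the white dispenser is at scene (278,220), with green look-alikes at (115,208) and (378,152). The T-puller in its stand is at (160,240). The tray is at (375,208); the dark box at (505,205) is not it. I'll check in a close crop.

```bash
python3 - <<'E'
from h import *
im,s=load('scene0'); im2,s2=load('side0')
a=cv2.resize(im['color'][165:285,120:430,::-1],None,fx=2.5,fy=2.5,interpolation=3)
b=cv2.resize(im2['color'][150:345,150:350,::-1],None,fx=3,fy=3,interpolation=3)
cv2.imwrite('pics/c1.png',a);cv2.imwrite('pics/c2.png',b)
for n,u,v,z in [('disp',281,207,.11),('stand',162,243,.035),('tray',375,208,.01),('bowl',278,255,.15),('small',188,275,.1)]:
    print(n,onz(im,s,u,v,z))
for n,u,v,z in [('disp',271,211,.11),('stand',302,186,.035),('handle',303,164,.12),('tray',254,314,.01),('bowl',214,190,.16),('jar',184,222,.17),('small',246,175,.1),('bags',187,295,.024)]:
    print(n,onz(im2,s2,u,v,z))
E
```

```text
disp [ 0.49471835 -0.02313678  0.11      ]
stand [ 0.43932837 -0.33660437  0.035     ]
tray [0.46722578 0.29555172 0.01      ]
bowl [ 0.71714935 -0.12163259  0.15      ]
small [ 0.65522653 -0.31417351  0.1       ]
disp [ 0.48321879 -0.02431917  0.11      ]
stand [ 0.43610328 -0.34356924  0.035     ]
handle [ 0.43649469 -0.3417456   0.12      ]
tray [0.45764502 0.303765   0.01      ]
bowl [ 0.65095656 -0.02075901  0.16      ]
jar [0.66859098 0.18065041 0.17      ]
small [ 0.61402574 -0.25437813  0.1       ]
bags [0.63340183 0.2863506  0.024     ]
```

View pics/c1.png

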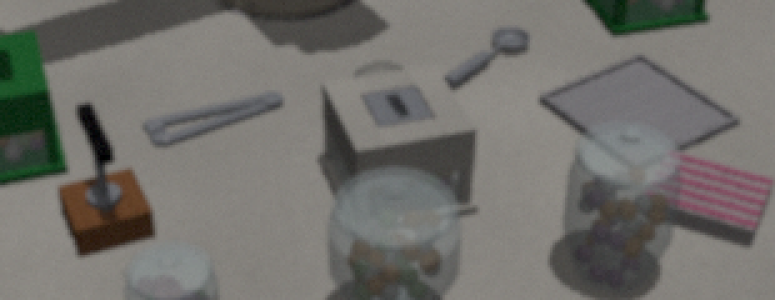

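View pics/c2.png

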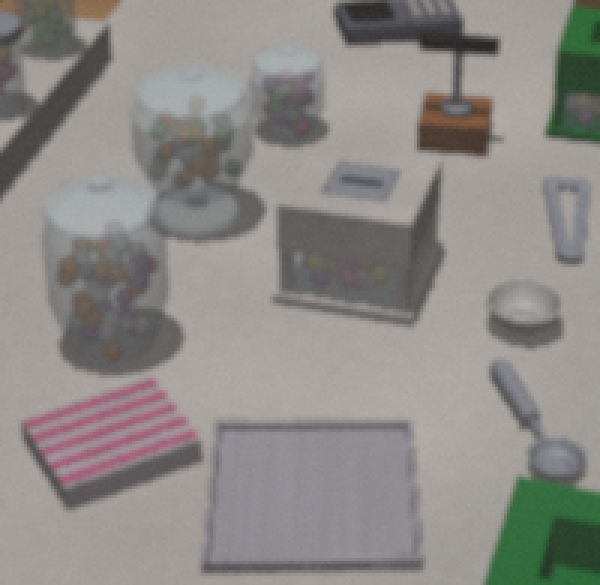

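Crops confirm my choice: white dispenser with the steel slotted bung, puller in the wooden stand, empty aluminium tray opposite. I'll go and look from above with the wrist camera.

Call:
{"api": "apply_moves", "payload": {"deltas": [[-1,[0.93,-0.3,-0.2],0],[-1,[0.93,-0.3,-0.2],0],[-1,[0.93,-0.3,-0.2],0],[-1,[0.93,-0.3,-0.2],0],[-1,[0.93,-0.3,-0.2],0],[-1,[0.93,-0.3,-0.2],0],[-1,[0.93,-0.3,-0.2],0],[-1,[0,0,0],0],[-1,[0,0,0],0]]}}

```text
t: 1.05
ee_pos: [0.3631, -0.3611, 0.287]
ee_rot: [-3.116, -0.4, 0.001]
contact_force: [0.6, -0.4, -0.6]
width: 0.0856
```

```bash
python3 - <<'E'
from h import *
im,s=grab('wrist','w1'); print(s['ee_pos'],s['ee_rot'],cam(im,s)[1],s['q'],s['joint_vel'].max()); print(im['tool_from_camera'])
E
```

```text
[ 0.36313765 -0.36112108  0.28699124] [-3.11582078e+00 -4.00179143e-01  9.09154099e-04] [ 0.4364381  -0.34179436  0.42857048] [-8.54518498e-01  9.91288214e-03  1.33407296e+00 -3.92468283e-04
  1.79807654e+00  4.60718893e-01] 0.01223998616734421
[[-1.08209887e-03 -9.54970148e-01 -2.96699926e-01  7.57272487e-02]
 [ 9.99999383e-01 -1.10754749e-03 -8.23168619e-05 -2.11883007e-04]
 [-2.49999114e-04 -2.96699833e-01  9.54970757e-01 -1.41620960e-01]
 [ 0.00000000e+00  0.00000000e+00  0.00000000e+00  1.00000000e+00]]
```

View pics/w1.png

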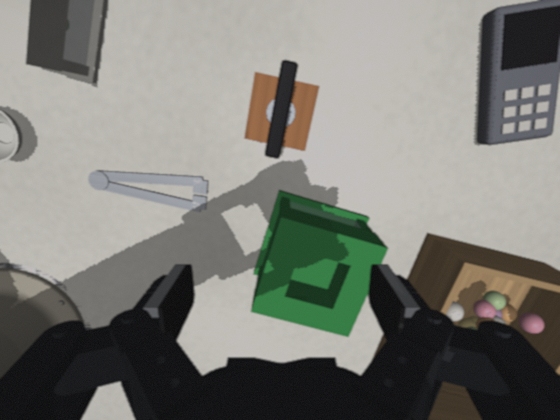

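The stand is at (282,110). The handle's black bar runs from (289,63) to (274,155). I'll measure it and the stand.

```bash
cat >> h.py <<'E'
def rect(im,s,mask,z):
    c,_=cv2.findContours(mask.astype('uint8'),0,cv2.CHAIN_APPROX_NONE); c=max(c,key=cv2.contourArea)[:,0]
    P=np.array([onz(im,s,u,v,z)[:2] for u,v in c])
    (cx,cy),(w,h),a=cv2.minAreaRect((P*1000).astype('float32'))
    if w<h: a+=90; w,h=h,w
    return cx,cy,w,h,a
E
python3 - <<'E'
from h import *
im,s=load('w1'); c=im['color'].astype(int)
m=np.zeros(c.shape[:2],bool); m[40:170,230:330]=1
print(rect(im,s,m&(c.max(2)<50),.129))
hsv=cv2.cvtColor(im['color'],cv2.COLOR_RGB2HSV)
w=m&((hsv[...,1]>100)&(hsv[...,2]>60)&(hsv[...,0]<25)|(c.max(2)<50))
w=cv2.morphologyEx(w.astype('uint8'),cv2.MORPH_OPEN,np.ones((15,15)))
print(rect(im,s,w,.035))
x=Ro.from_rotvec(s['ee_rot']).as_matrix(); print(x)
E
```

```text
(441.7567138671875, -339.9787902832031, 86.16788482666016, 13.918477058410645, 3.288473606109619)
(459.8291320800781, -364.9794921875, 40.968753814697266, 24.699979782104492, 15.309064865112305)
[[ 9.67544319e-01  2.52700681e-01 -5.96833018e-04]
 [ 2.52700784e-01 -9.67544471e-01  1.03245479e-04]
 [-5.51372284e-04 -2.50714748e-04 -9.99999817e-01]]
```

```bash
cat >> h.py <<'E'
def plan(s,tgt,heading,n):
    """tgt xyz, heading deg of tool x; print rows"""
    R=Ro.from_rotvec(s['ee_rot']).as_matrix(); h0=np.degrees(np.arctan2(R[1,0],R[0,0]))
    dh=(heading-h0)
    roll=-dh/8
    dw=(np.array(tgt)-s['ee_pos'])/n
    for i in range(n):
        a=np.radians(h0+dh*i/n); x=np.array([np.cos(a),np.sin(a),0]); y=np.array([np.sin(a),-np.cos(a),0])
        print([round(float(v),2) for v in (dw@x/.04,dw@y/.04,-dw[2]/.04)],round(roll/n,3))
E
python3 - <<'E'
from h import *
plan(bot.sense(),[.50,-.02,.30],183.3,22)
E
```

```text
[0.25, -0.34, -0.02] -0.959
[0.29, -0.3, -0.02] -0.959
[0.33, -0.26, -0.02] -0.959
[0.36, -0.21, -0.02] -0.959
[0.39, -0.16, -0.02] -0.959
[0.4, -0.11, -0.02] -0.959
[0.41, -0.05, -0.02] -0.959
[0.42, 0.0, -0.02] -0.959
[0.41, 0.06, -0.02] -0.959
[0.4, 0.11, -0.02] -0.959
[0.38, 0.16, -0.02] -0.959
[0.36, 0.21, -0.02] -0.959
[0.33, 0.26, -0.02] -0.959
[0.29, 0.3, -0.02] -0.959
[0.25, 0.34, -0.02] -0.959
[0.2, 0.37, -0.02] -0.959
[0.15, 0.39, -0.02] -0.959
[0.1, 0.41, -0.02] -0.959
[0.04, 0.42, -0.02] -0.959
[-0.02, 0.42, -0.02] -0.959
[-0.07, 0.41, -0.02] -0.959
[-0.13, 0.4, -0.02] -0.959
```

Call:
{"api": "apply_moves", "payload": {"deltas": [[-1,[0.25,-0.34,-0.02],-0.96],[-1,[0.29,-0.3,-0.02],-0.96],[-1,[0.33,-0.26,-0.02],-0.96],[-1,[0.36,-0.21,-0.02],-0.96],[-1,[0.39,-0.16,-0.02],-0.96],[-1,[0.4,-0.11,-0.02],-0.96],[-1,[0.41,-0.05,-0.02],-0.96],[-1,[0.42,0,-0.02],-0.96],[-1,[0.41,0.06,-0.02],-0.96],[-1,[0.4,0.11,-0.02],-0.96],[-1,[0.38,0.16,-0.02],-0.96]]}}

```text
t: 2.2
ee_pos: [0.4307, -0.1918, 0.2956]
ee_rot: [-2.036, -2.392, 0.001]
contact_force: [0.4, -0.0, -0.2]
width: 0.0853
```

Call:
{"api": "apply_moves", "payload": {"deltas": [[-1,[0.36,0.21,-0.02],-0.96],[-1,[0.33,0.26,-0.02],-0.96],[-1,[0.29,0.3,-0.02],-0.96],[-1,[0.25,0.34,-0.02],-0.96],[-1,[0.2,0.37,-0.02],-0.96],[-1,[0.15,0.39,-0.02],-0.96],[-1,[0.1,0.41,-0.02],-0.96],[-1,[0.04,0.42,-0.02],-0.96],[-1,[-0.02,0.42,-0.02],-0.96],[-1,[-0.07,0.41,-0.02],-0.96],[-1,[-0.13,0.4,-0.02],-0.96],[-1,[0,0,0],0]]}}

```text
t: 3.4
ee_pos: [0.4996, -0.0198, 0.3043]
ee_rot: [0.099, -3.139, -0.0]
contact_force: [0.2, -0.9, 0.2]
width: 0.0858
```

```bash
python3 - <<'E'
from h import *
im,s=grab('wrist','w2'); print(s['ee_pos'],Ro.from_rotvec(s['ee_rot']).as_matrix(),s['q'],abs(s['joint_vel']).max())
E
```

```text
[ 0.49959062 -0.01976158  0.30434054] [[-9.98011994e-01 -6.30176454e-02 -9.14887059e-04]
 [-6.30178134e-02  9.98012390e-01  1.55979325e-04]
 [ 9.03239170e-04  2.13323419e-04 -9.99999569e-01]] [-1.13433759e-01 -2.26610074e-02  1.33229695e+00  5.32382419e-05
  1.83288338e+00 -1.74727584e+00] 0.10230493054760102
```

View pics/w2.png

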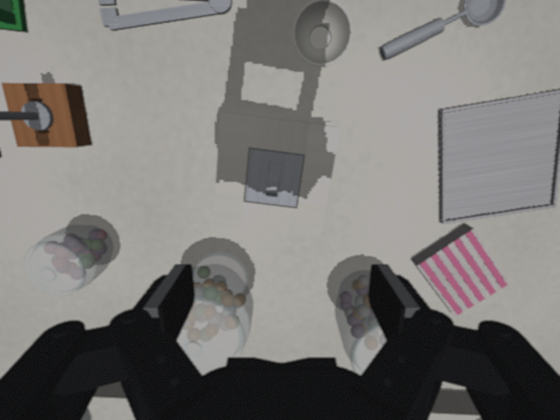

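The bung's grey square is at (275,178), half in the arm's shadow, and the slot runs near-vertical at (272,178). The tray is at upper right. Zooming in.

```bash
python3 - <<'E'
from h import *
im,s=grab('wrist','w3'); print(s['ee_pos'],abs(s['joint_vel']).max())
a=im['color'][135:220,225:325,::-1].astype(float)
a=np.clip(255*(a/160)**.6,0,255).astype('uint8')
cv2.imwrite('pics/c3.png',cv2.resize(a,None,fx=7,fy=7,interpolation=3))
E
```

```text
[ 0.49936738 -0.02045216  0.30437702] 0.030374168973663417
```

View pics/c3.png

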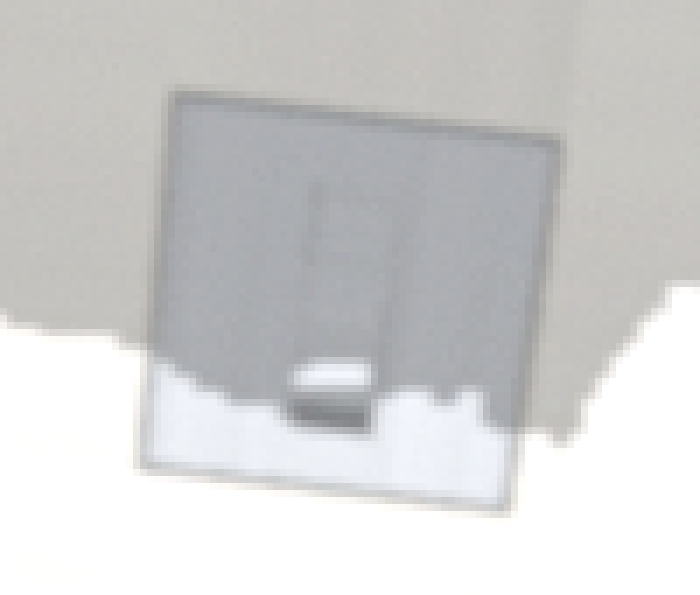

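```bash
python3 - <<'E'
from h import *
im,s=load('w3')
K=np.array([(175,95),(562,137),(512,508),(142,465)])/7+[225-.43,135-.43]
P=np.array([onz(im,s,u,v,.11)[:2] for u,v in K]); print(P*1000,P.mean(0)*1000)
for i in range(4):
    d=P[(i+1)%4]-P[i]; print(np.linalg.norm(d)*1000,np.degrees(np.arctan2(d[1],d[0])))
for q in [(331,432),(361,187)]:
    print(onz(im,s,q[0]/7+224.6,q[1]/7+134.6,.11)*1000)
# stand/handle seen too; tray corners rough
for u,v in [(440,107),(560,90),(441,221),(554,205)]: print('tray',onz(im,s,u,v,.012)*1000)
# dispenser from scene for cross-check
for nm,c in [('scene0',[(364,87),(415,83),(435,121),(381,126)])]:
    i2,s2=load(nm); Q=np.array([onz(i2,s2,u/2.5+120,v/2.5+165,.11)[:2] for u,v in c]); print(Q*1000,Q.mean(0))
i2,s2=load('side0');Q=np.array([onz(i2,s2,u/3+150,v/3+150,.11)[:2] for u,v in [(337,162),(400,168),(384,201),(321,195)]]); print(Q*1000,Q.mean(0))
E
```

```text
[[ 4.57927826e+02 -5.75822636e+01]
 [ 4.60935364e+02  3.70871113e+00]
 [ 5.22455297e+02  3.40973797e-01]
 [ 5.18578796e+02 -6.14384033e+01]] [489.97432075 -28.74274549]
61.36472006842031 87.19075931026154
61.61204322447586 -3.1333703556679
61.900877956119736 -93.5904595820053
60.773431143541586 176.36207725645625
[511.1671     -30.39796561 110.        ]
[470.66849598 -27.58217593 110.        ]
tray [397.56208811 191.25417375  12.        ]
tray [366.8640404  347.78134515  12.        ]
tray [560.64187119 228.05139737  12.        ]
tray [525.63392146 392.21563878  12.        ]
[[448.63349152 -49.45277793]
 [460.79016956   5.37082577]
 [533.60208893  -2.26052003]
 [522.07956671 -58.36073267]] [ 0.49127633 -0.0261758 ]
[[516.2720335  -58.69976767]
 [453.60703467 -61.06400993]
 [457.23928137   4.20917132]
 [517.61684675   6.78998562]] [ 0.4861838  -0.02719116]
```

Bung centre is about (0.490,-0.029) with the slot at -3.2°. Now to the stand, with the same view geometry.

Call:
{"api": "apply_moves", "payload": {"deltas": [[-1,[0.21,-0.96,0],0],[-1,[0.21,-0.96,0],0],[-1,[0.21,-0.96,0],0],[-1,[0.21,-0.96,0],0],[-1,[0.21,-0.96,0],0],[-1,[0.21,-0.96,0],0],[-1,[0.21,-0.96,0],0],[-1,[0.21,-0.96,0],0],[-1,[0,0,0],0],[-1,[0,0,0],0],[-1,[0,0,0],0]]}}

```text
t: 4.6
ee_pos: [0.4509, -0.3303, 0.3051]
ee_rot: [-0.094, 3.14, 0.0]
contact_force: [0.3, 0.4, 0.3]
width: 0.0855
```

```bash
python3 - <<'E'
from h import *
im,s=grab('wrist','w4'); print(s['ee_pos'],abs(s['joint_vel']).max())
R=Ro.from_rotvec(s['ee_rot']).as_matrix(); print(np.degrees(np.arctan2(R[1,0],R[0,0])))
u,v=proj(im,s,[.442,-.34,.129]).astype(int);print(u,v)
a=im['color'][v-60:v+60,u-60:u+60,::-1]
cv2.imwrite('pics/c4.png',cv2.resize(a,None,fx=5,fy=5,interpolation=3))
E
```

```text
[ 0.45092425 -0.33025382  0.30505429] 0.01933953259050662
-176.5704775502091
272 181
```

View pics/c4.png

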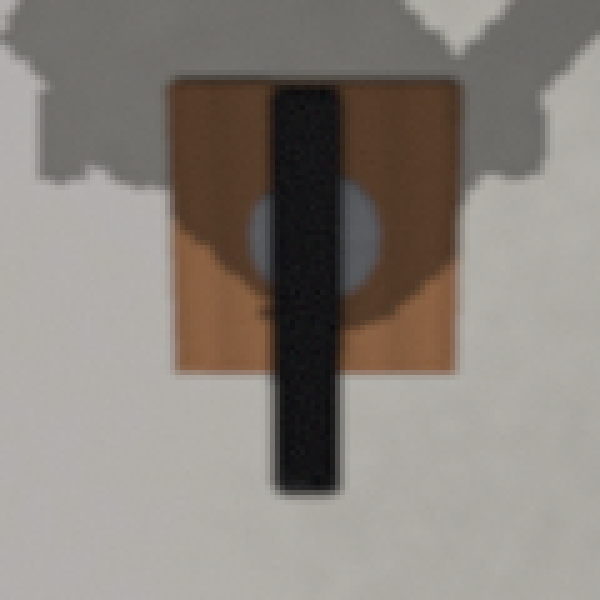

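```bash
python3 - <<'E'
from h import *
im,s=load('w4'); c=im['color'].astype(int)
m=np.zeros(c.shape[:2],bool); m[121:241,212:332]=1
print(rect(im,s,m&(c.max(2)<45),.129))
K=np.array([(272,86),(340,86),(341,494),(275,494)])/5+[212-.4,121-.4]
P=np.array([onz(im,s,u,v,.129)[:2] for u,v in K])*1000; print(P,P.mean(0))
for a,b in((0,3),(1,2)):
    d=P[b]-P[a]; print(np.linalg.norm(d),np.degrees(np.arctan2(d[1],d[0])))
d=P[1]-P[0];print(np.linalg.norm(d))
print('collar',onz(im,s,314/5+211.6,237/5+120.6,.043))
K=np.array([(168,80),(462,80),(456,373),(178,373)])/5+[212-.4,121-.4]
P=np.array([onz(im,s,u,v,.035)[:2] for u,v in K])*1000; print(P,P.mean(0))
E
```

```text
(439.6242980957031, -339.9552307128906, 87.032470703125, 13.686893463134766, 3.250645399093628)
[[ 396.37449982 -348.97302452]
 [ 395.55117539 -334.98472713]
 [ 484.25571412 -329.66992277]
 [ 485.12398179 -344.40449044]] [ 440.32634278 -339.50804122]
88.86699080124727 2.9467989636091145
88.8636165018278 3.4288239542187675
14.012506091775498
collar [ 0.44108072 -0.33981745  0.043     ]
[[ 402.72526924 -380.98896422]
 [ 398.11767679 -302.70463755]
 [ 478.53635391 -297.84133827]
 [ 483.15719855 -376.2863257 ]] [ 440.63412462 -339.45531644]
```

Call:
{"api": "apply_moves", "payload": {"deltas": [[-1,[0.27,-0.22,0.1],0],[-1,[0,0,0.9],0],[-1,[0,0,0.9],0],[-1,[0,0,0.9],0],[-1,[0,0,0.8],0],[-1,[0,0,0.7],0],[-1,[0,0,0.5],0],[-1,[0,0,0.3],0],[-1,[0,0,0],0],[-1,[0,0,0],0],[-1,[0,0,0],0]]}}

```text
t: 5.75
ee_pos: [0.4416, -0.3405, 0.1026]
ee_rot: [-0.096, 3.138, -0.003]
contact_force: [1.3, -0.2, 0.8]
width: 0.0852
```

```bash
python3 - <<'E'
from h import *
im,s=grab('wrist','w5'); print(s['ee_pos'],abs(s['joint_vel']).max())
R=Ro.from_rotvec(s['ee_rot']).as_matrix(); print(np.degrees(np.arctan2(R[1,0],R[0,0])))
E
```

```text
[ 0.4415891  -0.34049588  0.10258751] 0.003092864802900429
-176.49320066922488
```

View pics/w5.png

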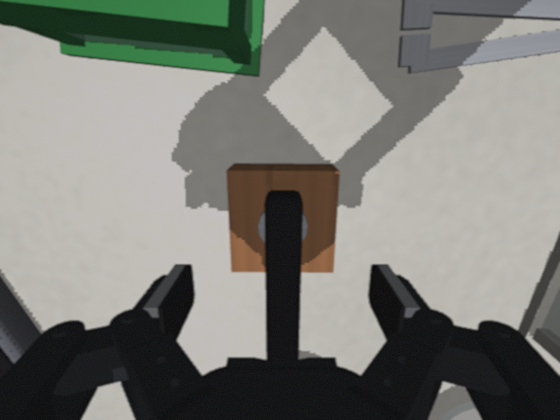

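Handle centred between the fingers (column 283 vs 281). Closing.

Call:
{"api": "apply_moves", "payload": {"deltas": [[1,[0,0,0],0],[1,[0,0,0],0],[1,[0,0,0],0],[1,[0,0,0],0],[1,[0,0,0],0],[1,[0,0,0],0],[1,[0,0,0],0],[1,[0,0,0],0]], "force": 60}}

```text
t: 6.6
ee_pos: [0.4411, -0.34, 0.1011]
ee_rot: [-0.096, 3.14, -0.0]
contact_force: [0.6, 1.8, 1.0]
width: 0.0153
```

```bash
python3 - <<'E'
from h import *
s=bot.sense(); print(s['ee_pos'],s['width'],s['contact_force'],s['moment'])
im,s=grab('wrist','w6')
E
```

```text
[ 0.44110405 -0.3399535   0.10107418] 0.015252628821214604 [0.63164923 1.76746304 0.9966488 ] [ 0.01311343 -0.01756314 -0.00685081]
```

View pics/w6.png

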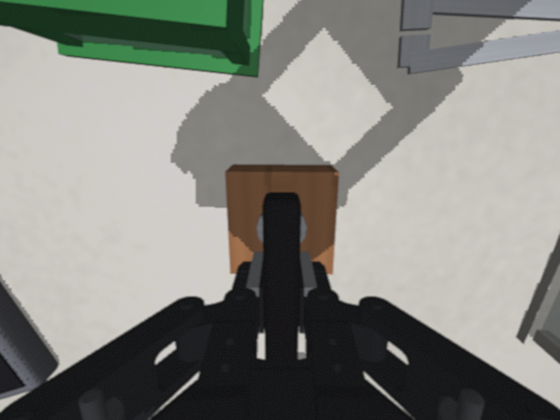

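Gripped (15.3 mm). Lift and carry over the bung, aligning with the slot.

Call:
{"api": "apply_moves", "payload": {"deltas": [[1,[0,0,-0.2],0],[1,[0,0,-0.5],0],[1,[0,0,-0.8],0],[1,[0,0,-0.9],0],[1,[0,0,-0.9],0],[1,[0,0,-0.8],0.45],[1,[0,0,-0.4],0.4],[1,[0,0,0],0],[1,[0,0,0],0]]}}

```text
t: 7.55
ee_pos: [0.4408, -0.3398, 0.2799]
ee_rot: [-0.088, -3.139, -0.001]
contact_force: [-0.2, 0.7, -2.9]
width: 0.015
```

Call:
{"api": "apply_moves", "payload": {"deltas": [[1,[-0.04,0.4,0],0],[1,[-0.09,0.87,0],0],[1,[-0.09,0.87,0],0],[1,[-0.09,0.87,0],0],[1,[-0.09,0.87,0],0],[1,[-0.09,0.87,0],0],[1,[-0.09,0.87,0],0],[1,[-0.09,0.87,0],0],[1,[-0.08,0.87,0],0],[1,[-0.04,0.47,0],0],[1,[0,0,0],0],[1,[0,0,0],0]]}}

```text
t: 8.75
ee_pos: [0.49, -0.0285, 0.2798]
ee_rot: [-0.088, -3.138, 0.0]
contact_force: [-0.6, -0.2, -1.8]
width: 0.0148
```

```bash
python3 - <<'E'
from h import *
s=bot.sense(); print(s['ee_pos'],s['width'],s['contact_force'],s['moment'])
R=Ro.from_rotvec(s['ee_rot']).as_matrix(); print(np.degrees(np.arctan2(R[1,0],R[0,0])))
im,s=grab('wrist','w7')
for n,b in[('scene',(130,250,200,350)),('side',(110,260,200,340))]:
    im,s=grab(n,n+'1'); cv2.imwrite('pics/c5%s.png'%n,cv2.resize(im['color'][b[0]:b[1],b[2]:b[3],::-1],None,fx=4,fy=4,interpolation=3))
E
```

```text
[ 0.49001285 -0.02853556  0.27975781] 0.01484775063282121 [-0.56980788 -0.22228562 -1.77087399] [-0.06328418 -0.01089499 -0.02177489]
176.80117517523306
```

View pics/w7.png

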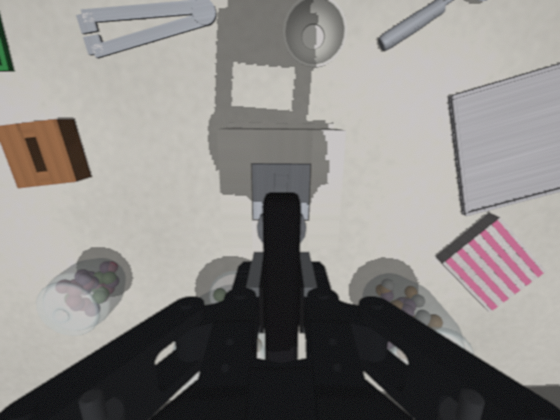

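View pics/c5scene.png

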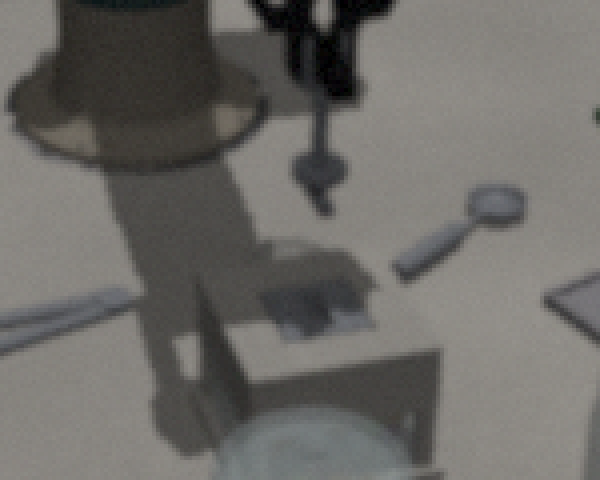

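View pics/c5side.png

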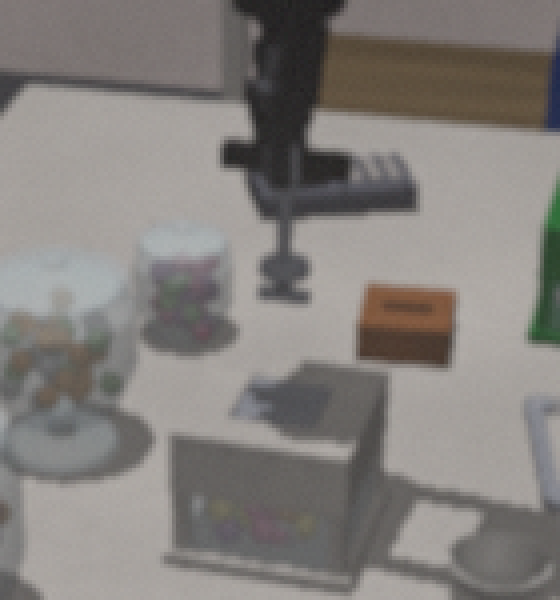

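Puller hangs upright, aligned laterally with the bung (bung columns 252–310, puller 281). Lowering to just above, then in.

Call:
{"api": "apply_moves", "payload": {"deltas": [[1,[0,0,0.6],0],[1,[0,0,0.6],0],[1,[0,0,0.4],0],[1,[0,0,0.2],0],[1,[0,0,0],0],[1,[0,0,0],0],[1,[0,0,0],0]]}}

```text
t: 9.6
ee_pos: [0.491, -0.0293, 0.2101]
ee_rot: [0.091, 3.138, -0.0]
contact_force: [0.8, 0.9, -1.2]
width: 0.0145
```

```bash
python3 - <<'E'
from h import *
s=bot.sense(); print(s['ee_pos'],s['width'],s['contact_force'],s['moment'])
for n,b in[('scene',(150,250,230,330)),('side',(140,260,210,320))]:
    im,s=grab(n,n+'2'); a=np.clip(255*(im['color']/200.)**.6,0,255).astype('uint8'); cv2.imwrite('pics/c6%s.png'%n,cv2.resize(a[b[0]:b[1],b[2]:b[3],::-1],None,fx=5,fy=5,interpolation=3))
E
```

```text
[ 0.49103611 -0.02929253  0.21014003] 0.014457268725258942 [ 0.77153609  0.94894517 -1.24043168] [-0.0755403  -0.0277622   0.05879194]
```

View pics/c6scene.png

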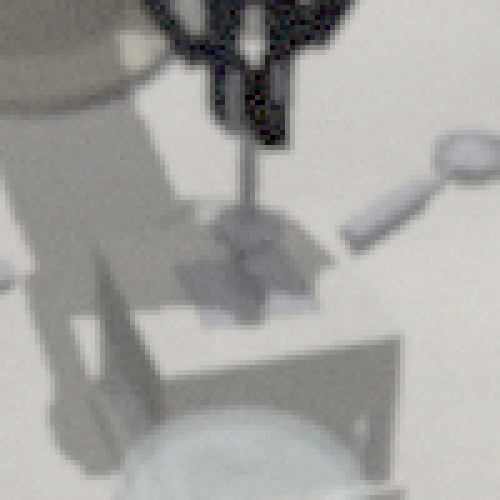

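View pics/c6side.png

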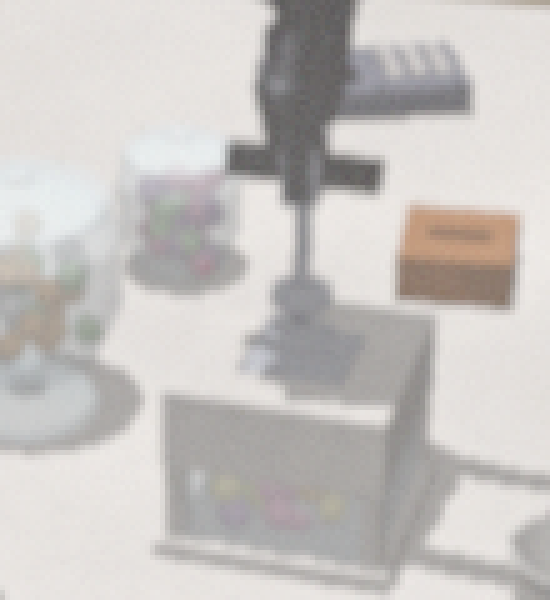

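Call:
{"api": "apply_moves", "payload": {"deltas": [[1,[0,0,0.15],0],[1,[0,0,0.15],0],[1,[0,0,0.15],0],[1,[0,0,0.05],0],[1,[0,0,0],0],[1,[0,0,0],0]]}}

```text
t: 10.3
ee_pos: [0.4906, -0.0291, 0.189]
ee_rot: [0.09, 3.14, -0.0]
contact_force: [0.0, 0.1, -1.0]
width: 0.0151
```

```bash
python3 - <<'E'
from h import *
s=bot.sense(); print(s['ee_pos'],s['width'],s['contact_force'],s['moment'])
E
```

```text
[ 0.49064458 -0.02908314  0.18899536] 0.015061434621721707 [ 0.0285282   0.12436635 -0.96301554] [-0.00597368 -0.00455513  0.02717041]
```

No contact force, so the lug is 8 mm inside the slot. Going on down to the collar's seat.

Call:
{"api": "apply_moves", "payload": {"deltas": [[1,[0,0,0.1],0],[1,[0,0,0.1],0],[1,[0,0,0.1],0],[1,[0,0,0],0],[1,[0,0,0],0]]}}

```text
t: 10.8
ee_pos: [0.4905, -0.029, 0.1767]
ee_rot: [-0.09, -3.14, 0.0]
contact_force: [0.3, 0.0, -2.2]
width: 0.0152
```

```bash
python3 - <<'E'
from h import *
s=bot.sense(); print(s['ee_pos'],s['width'],s['contact_force'],s['moment'])
for n,b in[('scene',(150,250,230,330)),('side',(140,260,210,320))]:
    im,s=grab(n,n+'3'); a=np.clip(255*(im['color']/200.)**.6,0,255).astype('uint8'); cv2.imwrite('pics/c7%s.png'%n,cv2.resize(a[b[0]:b[1],b[2]:b[3],::-1],None,fx=5,fy=5,interpolation=3))
E
```

```text
[ 0.49048387 -0.02903572  0.17672086] 0.015155982307154255 [ 0.28081214  0.03413866 -2.18030221] [ 0.03002472 -0.01394977  0.03806041]
```

View pics/c7side.png

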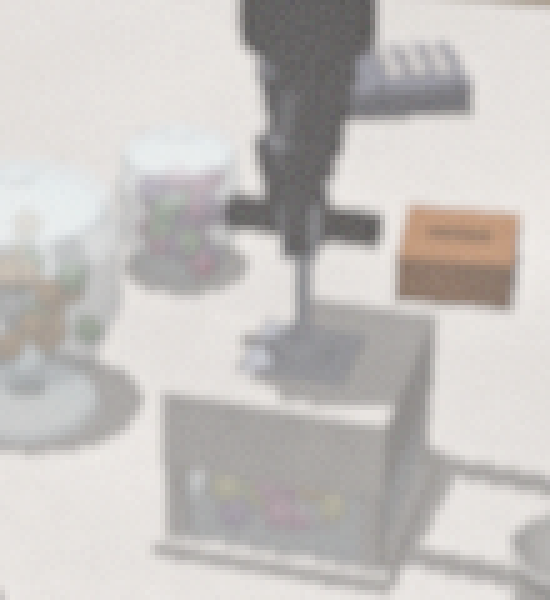

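Collar is down on the bung (side crop (305,345)). Turning clockwise 64° first, watching the moment.

Call:
{"api": "apply_moves", "payload": {"deltas": [[1,[0,0,0],0.4],[1,[0,0,0],0.8],[1,[0,0,0],0.8],[1,[0,0,0],0.8],[1,[0,0,0],0.8],[1,[0,0,0],0.8],[1,[0,0,0],0.8],[1,[0,0,0],0.8],[1,[0,0,0],0.8],[1,[0,0,0],0.8],[1,[0,0,0],0.4],[1,[0,0,0],0]]}}

```text
t: 12.1
ee_pos: [0.4906, -0.0291, 0.1769]
ee_rot: [1.741, 2.615, -0.0]
contact_force: [-0.7, 0.2, -2.4]
width: 0.0149
```

```bash
python3 - <<'E'
from h import *
s=bot.sense(); print(s['ee_pos'],s['width'],s['contact_force'],s['moment'],s['q'])
R=Ro.from_rotvec(s['ee_rot']).as_matrix(); print(np.degrees(np.arctan2(R[1,0],R[0,0])))
E
```

```text
[ 0.4905813  -0.02907141  0.17690361] 0.014929198717237064 [-0.71480288  0.18749724 -2.44486094] [0.0082392  0.00206257 0.00186247] [-1.34294485e-01 -2.00067019e-02  1.58219694e+00 -8.96935154e-05
  1.57933726e+00 -5.30088024e-01]
112.67725521154992
```

Call:
{"api": "apply_moves", "payload": {"deltas": [[1,[0,0,0],0.5],[1,[0,0,0],0.4],[1,[0,0,0],0.3],[1,[0,0,0],0.2],[1,[0,0,0],0],[1,[0,0,0],0]]}}

```text
t: 12.7
ee_pos: [0.4906, -0.029, 0.1769]
ee_rot: [1.986, 2.434, -0.0]
contact_force: [-0.7, 0.4, -1.6]
width: 0.015
```

```bash
python3 - <<'E'
from h import *
s=bot.sense(); print(s['ee_pos'],s['width'],s['contact_force'],s['moment'])
R=Ro.from_rotvec(s['ee_rot']).as_matrix(); print(np.degrees(np.arctan2(R[1,0],R[0,0])))
E
```

```text
[ 0.49058368 -0.02904466  0.17690497] 0.015049946484098709 [-0.68592571  0.43125861 -1.63982088] [ 0.04314457 -0.01887132 -0.004266  ]
101.58038699607684
```

Call:
{"api": "apply_moves", "payload": {"deltas": [[1,[0,0,0],0.2],[1,[0,0,0],0.1],[1,[0,0,0],0],[1,[0,0,0],0]]}}

```text
t: 13.1
ee_pos: [0.4905, -0.0291, 0.1769]
ee_rot: [2.038, 2.391, -0.0]
contact_force: [-1.0, 0.3, -1.6]
width: 0.015
```

```bash
python3 - <<'E'
from h import *
s=bot.sense(); print(s['ee_pos'],s['width'],s['contact_force'],s['moment'])
R=Ro.from_rotvec(s['ee_rot']).as_matrix(); print(np.degrees(np.arctan2(R[1,0],R[0,0])))
im,s=grab('wrist','w8')
E
```

```text
[ 0.49053989 -0.02907028  0.17686819] 0.01502251309168496 [-1.04100194  0.30558255 -1.59309527] [-0.00570157  0.01142351  0.02048471]
99.11580966516853
```

View pics/w8.png

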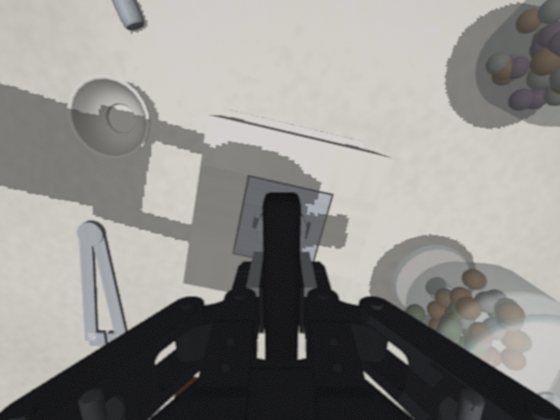

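About 77.6° turned, right at the stop. The slot ends still show at (255,225) and (307,235), across the handle. Pulling straight up.

Call:
{"api": "apply_moves", "payload": {"deltas": [[1,[0,0,-0.1],0],[1,[0,0,-0.1],0],[1,[0,0,-0.15],0],[1,[0,0,-0.2],0],[1,[0,0,-0.2],0],[1,[0,0,-0.25],0],[1,[0,0,-0.25],0],[1,[0,0,-0.25],0],[1,[0,0,-0.25],0],[1,[0,0,-0.25],0],[1,[0,0,-0.25],0],[1,[0,0,0],0]]}}

```text
t: 14.35
ee_pos: [0.4911, -0.0291, 0.2688]
ee_rot: [2.037, 2.389, 0.003]
contact_force: [-0.4, 0.6, -5.2]
width: 0.0151
```

```bash
python3 - <<'E'
from h import *
s=bot.sense(); print(s['ee_pos'],s['width'],s['contact_force'],s['moment'])
im,s=grab('side','side4'); a=np.clip(255*(im['color']/200.)**.6,0,255).astype('uint8'); cv2.imwrite('pics/c8.png',cv2.resize(a[90:260,190:330,::-1],None,fx=3.5,fy=3.5,interpolation=3))
E
```

```text
[ 0.49112875 -0.02912186  0.26884576] 0.01511114621413279 [-0.44243309  0.6221984  -5.22851664] [-0.02730512  0.0139331   0.02492689]
```

View pics/c8.png

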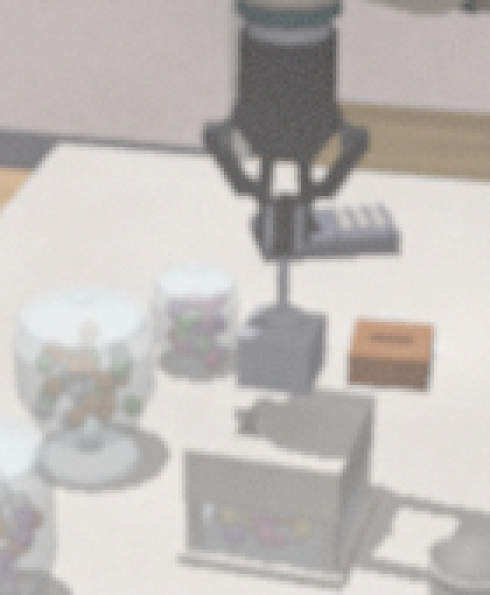

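The bung hangs upright, clear of the port. Refining the tray centre.

```bash
python3 - <<'E'
from h import *
i,s=load('side0');P=np.array([onz(i,s,u/3+150,v/3+150,.012)[:2] for u,v in [(217,423),(411,423),(422,568),(203,571)]]);print(P,P.mean(0))
i,s=load('scene0');P=np.array([onz(i,s,u/2.5+120,v/2.5+165,.012)[:2] for u,v in [(641,57),(738,122),(640,165),(542,101)]]);print(P,P.mean(0))
print(bot.sense()['ee_pos']); plan(bot.sense(),[.463,.296,.272],99.1,1)
E
```

```text
[[0.55618919 0.23838228]
 [0.3936739  0.20273261]
 [0.35591607 0.37140825]
 [0.51791442 0.40932302]] [0.4559234  0.30546154]
[[0.37369567 0.35594039]
 [0.53764329 0.39068596]
 [0.56900254 0.23807617]
 [0.41711471 0.19223144]] [0.47436405 0.29423349]
[ 0.49085177 -0.02909665  0.26767625]
[8.14, 0.6, -0.11] -0.0
```

Call:
{"api": "apply_moves", "payload": {"deltas": [[1,[0.2,0.02,0],0],[1,[0.4,0.03,0],0],[1,[0.6,0.05,0],0],[1,[0.7,0.05,0],0],[1,[0.7,0.05,0],0],[1,[0.7,0.05,0],0],[1,[0.7,0.05,0],0],[1,[0.7,0.05,0],0],[1,[0.7,0.05,0],0],[1,[0.7,0.05,0],0],[1,[0.7,0.05,0],0],[1,[0.6,0.05,0],0]]}}

```text
t: 15.6
ee_pos: [0.4645, 0.2685, 0.2659]
ee_rot: [-2.037, -2.391, 0.002]
contact_force: [0.5, -0.6, -5.3]
width: 0.0156
```

Call:
{"api": "apply_moves", "payload": {"deltas": [[1,[0.4,0.03,0],0],[1,[0.2,0.02,0],0],[1,[0.1,0,0],0],[1,[0,0,0],0],[1,[0,0,0],0],[1,[0,0,0],0]]}}

```text
t: 16.2
ee_pos: [0.4633, 0.294, 0.267]
ee_rot: [2.039, 2.389, 0.0]
contact_force: [0.2, -0.2, -5.3]
width: 0.0149
```

```bash
python3 - <<'E'
from h import *
s=bot.sense(); print(s['ee_pos'],s['width'],s['contact_force'],s['moment'])
im,s=grab('wrist','w9')
im,s=grab('side','side5')
E
```

```text
[0.46326041 0.29395025 0.26702205] 0.014907627850716925 [ 0.19086554 -0.20830476 -5.34296142] [ 0.01224421 -0.00340908  0.0068095 ]
```

View pics/w9.png

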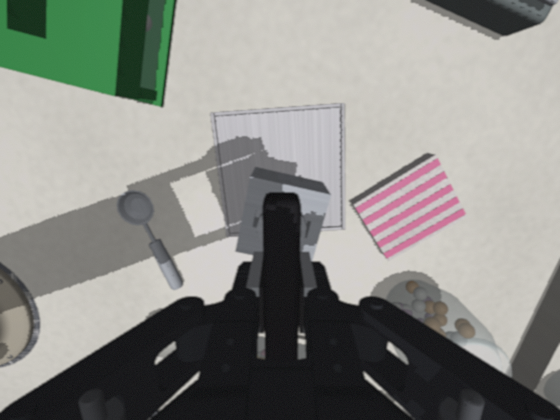

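View pics/side5.png

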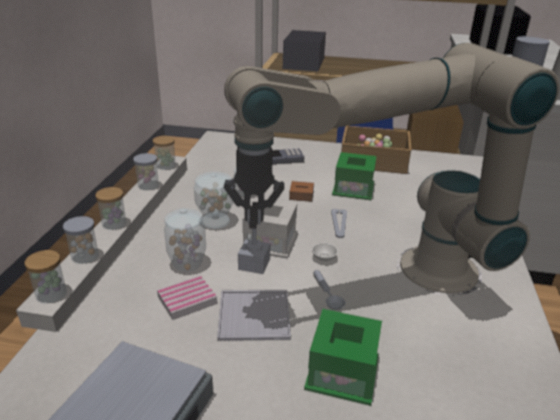

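Bung hangs level. The tray corners are at (211,113), (343,104) and (342,230) in the wrist view.

```bash
python3 - <<'E'
from h import *
im,s=load('w9')
P=np.array([onz(im,s,u,v,.012)[:2] for u,v in [(211,113),(343,104),(342,230)]]);print(P,np.linalg.norm(np.diff(P,axis=0),axis=1),(P[0]+P[2])/2)
E
```

```text
[[0.36362124 0.36007741]
 [0.52512522 0.3963905 ]
 [0.56007476 0.23202315]] [0.16553603 0.16804194] [0.461848   0.29605028]
```

Within 2–3 mm of the tray centre. Lowering.

Call:
{"api": "apply_moves", "payload": {"deltas": [[1,[0,0,0.2],0],[1,[0,0,0.5],0],[1,[0,0,0.6],0],[1,[0,0,0.6],0],[1,[0,0,0.6],0],[1,[0,0,0.5],0],[1,[0,0,0.3],0],[1,[0,0,0.15],0],[1,[0,0,0],0],[1,[0,0,0],0]]}}

```text
t: 17.3
ee_pos: [0.4635, 0.2949, 0.1299]
ee_rot: [2.038, 2.39, 0.002]
contact_force: [0.1, 0.7, -4.1]
width: 0.0149
```

```bash
python3 - <<'E'
from h import *
s=bot.sense(); print(s['ee_pos'],s['width'],s['contact_force'],s['moment'])
E
```

```text
[0.4635089  0.29488778 0.12993562] 0.014910620413396147 [ 0.10814703  0.73400459 -4.08391039] [ 0.01963369 -0.00102589  0.03619759]
```

Call:
{"api": "apply_moves", "payload": {"deltas": [[1,[0,0,0.1],0],[1,[0,0,0.1],0],[1,[0,0,0.07],0],[1,[0,0,0.04],0],[1,[0,0,0],0],[1,[0,0,0],0],[1,[0,0,0],0]]}}

```text
t: 18.0
ee_pos: [0.4633, 0.2949, 0.1171]
ee_rot: [2.038, 2.39, 0.002]
contact_force: [-0.1, -0.2, 1.8]
width: 0.015
```

```bash
python3 - <<'E'
from h import *
s=bot.sense(); print(s['ee_pos'],s['width'],s['contact_force'],s['moment'])
for n,b in[('scene',(130,250,310,430)),('side',(190,350,190,320))]:
    im,s=grab(n,n+'6'); a=np.clip(255*(im['color']/200.)**.6,0,255).astype('uint8'); cv2.imwrite('pics/c9%s.png'%n,cv2.resize(a[b[0]:b[1],b[2]:b[3],::-1],None,fx=4,fy=4,interpolation=3))
E
```

```text
[0.46330372 0.29485893 0.11707748] 0.014976965879422228 [-0.11612354 -0.2255237   1.79068658] [ 0.00547448  0.02202821 -0.03749534]
```

View pics/c9side.png

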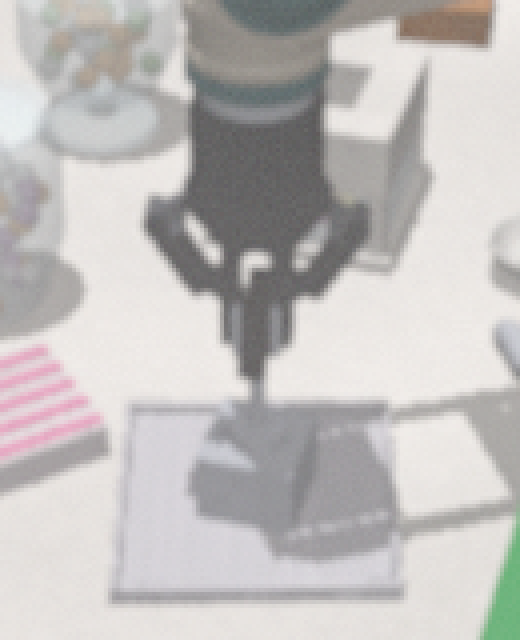

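View pics/c9scene.png

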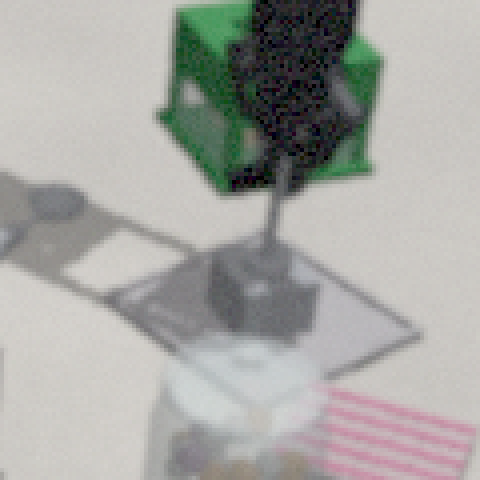

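Load reads +1.8 N upward, so the bung stands on the tray floor with the collar seated. Releasing and rising.

Call:
{"api": "apply_moves", "payload": {"deltas": [[0.3,[0,0,0],0],[0,[0,0,0],0],[-0.3,[0,0,0],0],[-0.3,[0,0,0],0],[-0.3,[0,0,0],0],[-0.3,[0,0,-0.2],0],[-0.3,[0,0,-0.5],0],[-0.3,[0,0,-0.8],0],[-0.3,[0,0,-0.9],0],[-0.3,[0,0,-0.9],0],[-0.3,[0,0,-0.5],0],[-0.3,[0,0,0],0]]}}

```text
t: 19.3
ee_pos: [0.4639, 0.2952, 0.2731]
ee_rot: [2.036, 2.389, 0.011]
contact_force: [-0.1, 0.5, 0.2]
width: 0.0557
```

```bash
python3 - <<'E'
from h import *
s=bot.sense(); print(s['ee_pos'],s['width'],s['contact_force'],s['moment'])
im,s=grab('wrist','w10')
for n,b in[('scene',(130,250,310,430)),('side',(190,350,190,320))]:
    im,s=grab(n,n+'7'); a=np.clip(255*(im['color']/200.)**.6,0,255).astype('uint8'); cv2.imwrite('pics/c10%s.png'%n,cv2.resize(a[b[0]:b[1],b[2]:b[3],::-1],None,fx=4,fy=4,interpolation=3))
E
```

```text
[0.46394598 0.29521354 0.27308945] 0.055650684747814934 [-0.12192965  0.50389295  0.23515027] [-0.00265997  0.03651527 -0.02882226]
```

View pics/w10.png

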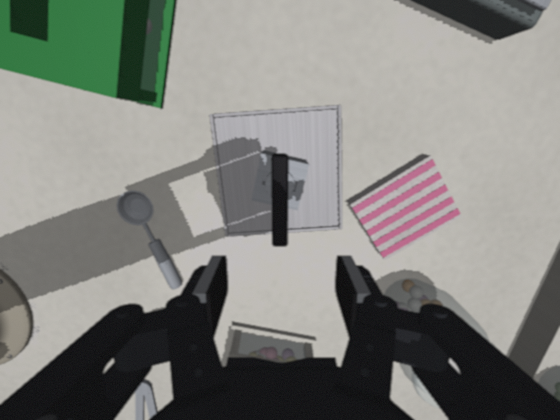

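View pics/c10side.png

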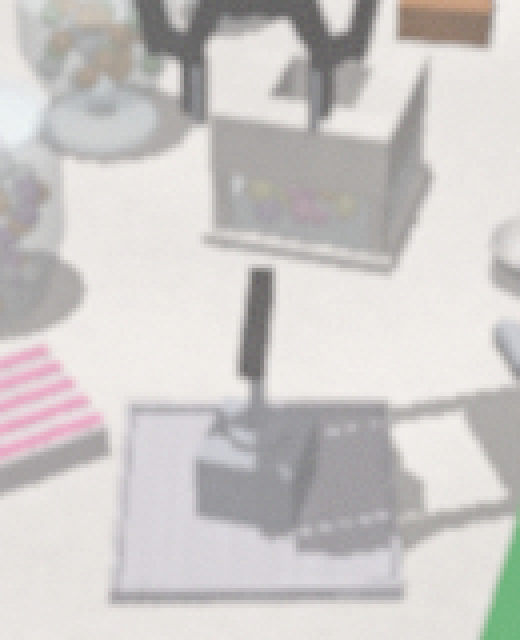

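View pics/c10scene.png

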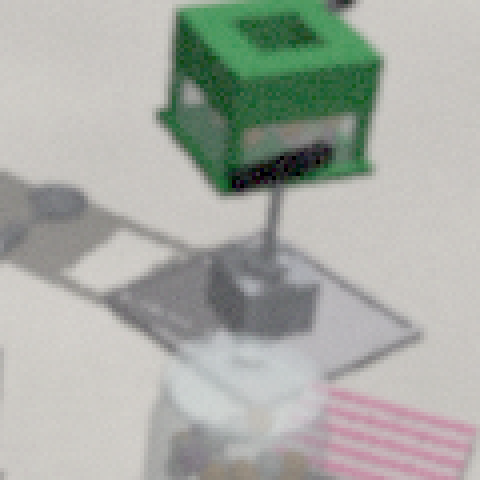

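The bung stands in the tray. The handle is vertical at column 280 in the wrist view, so still about 77° from the slot, and the gripper is well clear. Let it settle, then hand in.

Call:
{"api": "apply_moves", "payload": {"deltas": [[-0.3,[0,0,0],0],[-0.3,[0,0,0],0],[-0.3,[0,0,0],0]]}}

```text
t: 19.75
ee_pos: [0.4628, 0.2946, 0.2677]
ee_rot: [-2.038, -2.39, 0.002]
contact_force: [-0.2, 0.1, -0.3]
width: 0.0556
```

```bash
python3 - <<'E'
from h import *
print(bot.sense()['contact_force'],bot.finish_job())
E
```

```text
the job is handed in; nothing more can be done
[-0.23193729  0.12291756 -0.34482136] None
```

The bung now stands in the tray with the puller still locked in it, and I handed the job in at about 19.8 s. I took the puller from its stand, dropped its lugs through the slot without any contact force, and turned it about 77.6° clockwise. I then pulled the bung straight up, set it down 2–3 mm from the tray's measured centre, and let go only once it stood on the floor.

**Last checks:**
- **Standing in the tray:** the side and scene pictures show the bung flat and the puller upright, with the handle still across the slot at about 77°.
- **Gripper clear:** it is about 15 cm above the grasp height, with wrist force near zero.
- **Jars and bags:** I planned all paths clear of them and they look unmoved in the later pictures, but I did not measure their positions again.

**Disagreements:**
- **Tray centre:** the side and scene cameras differed by 18 mm in x and 11 mm in y, so I used a wrist view taken right over the tray.
- **Stop:** I felt no clear torque rise at the end of the turn, so "at the stop" rests on the measured angle alone.

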